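# Set and lock the bench source

## Task

The bench source on the workbench has drifted because the lock ring round its setting knob was left slack. Turn the small upper knob, by itself, until the meter's needle points at the marker on the scale, leaving the ring below it as it is; then screw the big ring down clockwise until it holds the knob firmly, without forcing it and without shifting the setting. Do not push the tape, the solder or the multimeter beside it about.

Things in the scene. Friction and masses are not known exactly. Their poses are not given: they have to be found in the camera images.
- source: bench source, fixed: grey housing 300 wide (y) x 155 deep (x), black side cheeks, panel sloping 10 deg down to its front (-x): 56 mm high in front, 83 at the back. Meter on the left of the panel (bezel 124 x 98, 10 thick), knob and ring on the right. Origin: middle of its underside; y to its left, z up
- control (a point): point of the panel face on the common axis of knob and ring. Its z axis is that axis, square out of the panel (tilted 10 deg to the front); x runs up the slope, y left. It does not turn. Free panel for 80 mm to the left, 55 mm and more to the other sides, free air beyond
- set_knob (a joint): turn of the inner knob, rad, clockwise (seen from outside) positive, range -2.1 to 2.1. Black fluted head, 41 mm across, from 23 to 47 mm above the panel face, white pointer line. Slack it turns with 0.05 N m and stays put; 1 rad moves the needle 0.4 rad the same way
- lock_ring: outer lock ring, fluted steel, 62 mm across; origin on the axis. A screw, clockwise tightens: when it bites its grip band spans 5 to 17 mm above the panel face and it rises 2 mm per rad undone. It starts 0.35 to 2 rad short of biting. Slack it turns with 0.05 N m; past the bite that grows by some 0.5 N m per rad, it sinks only about 1 mm per rad, and it stays where left
- ring_dot (a point): point on the ring's rim beside its punched dot, 30 mm from the axis; shows how far the ring has turned
- clamp_washer: keyed steel washer hidden inside the ring, cannot turn: the ring presses it on the knob's flange. About 0.007 N m of turning effort gives 1 N of pressing force, 1 rad past the bite 70 N. The ring holds firmly from 30 N, is forced above 140 N; aim at 70 N. Origin: same point as control
- needle (a joint): swing of the meter's black needle, rad, clockwise positive, 0 straight up the panel; always 0.4 x the turn of set_knob. Tip 60 mm from its pivot near the bezel's lower edge, behind a clear window
- marker (a joint): place of the small wedge-shaped limit marker on the outside of the meter's scale, rad, counted as the needle's: the needle points at it when both values agree. It stays where it is, clockwise of the needle at the start
- needle_tip (a point): tip of the needle, 60 mm from its pivot
- marker_tip (a point): the point, 60 mm from the needle's pivot, where the needle's tip has to be to point at the marker
- tape: loose roll of black tape, 67 x 74 x 19 mm, flat to the right of the source; origin: middle of its underside
- spool: loose spool of solder, 55 mm across, 33 high, to the right of the source; origin: middle of its underside
- multimeter: loose red multimeter, 78 x 155 x 49 mm, at the right of the bench; origin: middle of its underside

How it is judged:
By the outcome, as a careful person would: the job done as asked, in the order asked, and still so for the second after the job is handed in, with the robot touching nothing.
It also fails if it takes over 72 s, if anything falls off the work surface, if the arm or the gripper's body presses on something with over 40 N, if the wrist force passes 120 N, or if a joint passes its speed limit or range.

## Robot

A 7-joint arm with a two-finger parallel gripper is mounted at the origin on the work surface; the furniture and walls round the work are solid. World frame = base frame: x ahead of the robot, y to its left, z up, the work surface at z = 0. Lengths are in m, angles in rad, forces in N, time in s.
With the tool pointing down it reaches from about 0.4 to 0.875 m from the base axis. Payload 19.3 kg.
Tool frame: the origin (TCP) lies midway between the tips of the shut fingers; the grasp point (between the pads) lies 19 mm behind it; z points along the fingers, y is the line along which they close (so a half turn about z gives the same grasp; the last joint's range is limited). The gripper opens to 85 mm and grips with 20 to 120 N. Pads are 22 mm wide; open, the fingers measure 114 mm over their backs; the gripper's body (76 mm by 85 mm) begins 54 mm behind the grasp point. The pads swing forward as they close: fully open they stand 13 mm farther back than shut.
Start: joints at [1.229, 0.521, -0.036, 1.599, 0.021, 1.021, -0.113], TCP at [0.168, -0.602, 0.231] pointing down, gripper open.
Joint ranges: [-2.91, 2.91], [-0.3, 2.13], [-1.5, 1.42], [0.17, 2.43], [-1.26, 4.41], [0.16, 1.93], [-2.52, 2.52]. Speed limits (rad/s): [1.89, 1.89, 2.39, 2.39, 3.01, 3.01, 3.01].

## Interface

Orientations are given as [roll, pitch, yaw] about the fixed x, y, z axes, in that order (R = Rz(yaw) Ry(pitch) Rx(roll)).
In Python, from workcell import bot, grab_frame, calibration, job_done, observe gives the robot as it stands (bot), with the cameras as plain functions, the job as plain functions and the readings as plain functions.
- The arm moves only by the tool nudge_tcp, called after "Request:" as name(argument=value, ...), one argument or row to a line, values as JSON. Schema: {"type":"object","properties":{"steps":{"type":"object","properties":{"plan":{"type":"array","items":{"type":"array","items":{"type":"number"},"minItems":7,"maxItems":7},"minItems":1,"maxItems":5}},"additionalProperties":false,"required":["plan"]},"force":{"type":"number"},"only":{"type":"string"},"quiet":{"type":"boolean"},"lines":{"type":"string"}},"required":["steps"],"additionalProperties":false}. steps is an object whose key "plan" holds a list of rows, 1 to 5 of them, each of 7 numbers: the finger opening in m, then dx, dy, dz in a scale on which 1.0 is 50 cm, then a rotation vector rx, ry, rz in shares of pi rad (1.0 is pi rad); each row is the pose to reach, as a shift and turn from the pose commanded when the call began, along the tool's axes at that moment; what a row does not reach only later rows make up. A row lasts 1/8 s, in which the tool goes at most 0.0625 m and 0.188 rad, less where a joint would pass 70% of its speed; a pose out of reach is approached as far as the arm can. The fingers move at their own pace and stop on an object; force is the grip in N (left out, the last holds). Time passes only in rows, so rows that do not move let the fingers close. The tool returns the time, the measured TCP pose, the force, the opening and the grip force at its end. only (a regular expression) keeps the lines of the reply that match it, lines (a string "A,B") keeps lines A to B, and quiet returns only ok. A shift or turn number past 1, either way, is cut back to 1. Input that does not fit is refused with a message, and nothing moves.
- observe(): the state, without advancing time (a new reading comes with each control period).
- grab_frame(name): name is "side" or "top" or "wrist"; returns the picture (384x512x3 uint8, blue, green, red); there is no depth.
- calibration(name): a dict with "vfov" (degrees; the focal length in pixels is half the picture's height over the tangent of half this angle, whatever the lens; pixels are square), "cx", "cy" (the principal point, pixels), "eye" and "attitude" of the camera in the world. Camera axes: x right, y down, z forward; pixel columns grow to the right and rows downward; lengths in m; the calibration is good to about 2 mm. A picture is of the moment at which its call begins: read the wrist's pose just before it. calibration takes no time and is no camera call; for the wrist camera it gives the pose at the moment of the call.
- job_done(): hands the job in; it is judged then, once.
The state is a dict: "clock": time; "qpos": joint angles; "qd": joint speeds; "joint_efforts": joint torques, N m; "position": TCP position; "tool_rot": TCP orientation; "force": force on the tool from outside, world axes, zero at the start; "moment": the same for the moment, N m; "grip_width": finger opening in m; "finger_force": force on a finger pad.
Only numpy, scipy, OpenCV 4.12 (cv2) and the standard library are available. Lean on these libraries where they do the work, as an engineer would, in place of code of your own. Each camera call takes 0.05 s, during which the arm holds its last target. There are 200 camera calls.

## Working session

There is one attempt and no reset: what is moved stays moved. The work goes in short steps, Python scripts to look and compute and a tool call to move; the robot and the scene stay as the last step left them, time stands still between calls to the robot, and variables do not carry over. Pictures are saved under pics/ and viewed, at most 10 in all, crops included, and the job is handed in when it is done.

```bash
ls; mkdir -p pics
```

Run:
```python
from workcell import bot, grab_frame, calibration, job_done, observe
import cv2, numpy as np
s=observe(); print(s)
for n in("top","side"):
    im=grab_frame(n); cv2.imwrite(f"pics/{n}0.png",im); print(n,calibration(n))
print(calibration("wrist"))
a=cv2.imread("pics/top0.png");b=cv2.imread("pics/side0.png")
```

```text
pics
workcell.py
{'clock': 0.0, 'qpos': array([ 1.22881909,  0.52203489, -0.03634647,  1.59997451,  0.02119143,
        1.02106543, -0.11280584]), 'qd': array([ 0.00122018, -0.00035271,  0.00097436, -0.00061532, -0.00066922,
        0.00128985, -0.00020028]), 'joint_efforts': array([ 1.73776127e-03, -9.27094388e+01,  1.98136233e+00, -3.69932055e+01,
        1.80428725e-02,  8.07301782e-03,  1.56537243e-05]), 'position': array([ 0.16767291, -0.60176297,  0.23072449]), 'tool_rot': array([-3.14049658e+00,  5.94456293e-05,  2.71772907e-01]), 'force': array([-0.03359048, -0.80361518,  0.14852094]), 'moment': array([-0.04123363,  0.00235378, -0.03645692]), 'finger_force': 0.0, 'grip_width': 0.08512608096943654}
top {'vfov': 43.11191102496333, 'cx': 252.85258248119405, 'cy': 187.4414491319903, 'eye': array([ 0.25708455, -0.13136581,  1.28822771]), 'attitude': array([-2.95112182,  0.01248731, -1.5553727 ])}
side {'vfov': 48.832874586296704, 'cx': 251.0799915842215, 'cy': 193.68616095819652, 'eye': array([ 0.46199961, -1.03808872,  0.63345854]), 'attitude': array([-2.10918488,  0.01970415, -0.0697002 ])}
{'vfov': 69.2842745307893, 'cx': 256.2602390643007, 'cy': 191.50477281404687, 'eye': array([ 0.23324052, -0.58383758,  0.37187631]), 'attitude': array([ 2.87056727e+00, -2.90156737e-04, -1.29983151e+00])}
```

View pics/top0.png

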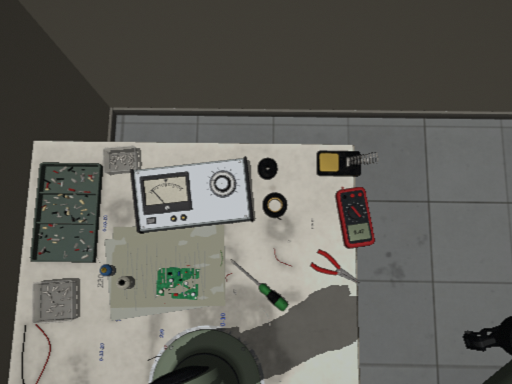

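View pics/side0.png

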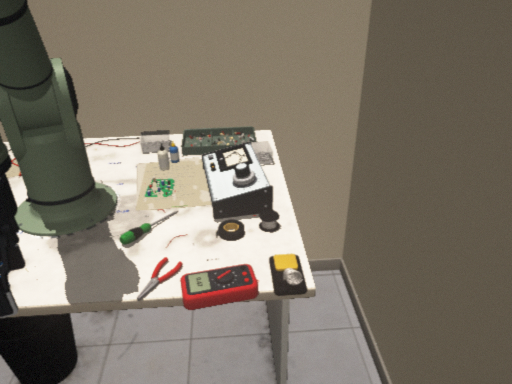

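Create h.py:
```python
import cv2, numpy as np
from scipy.spatial.transform import Rotation as R
from workcell import bot, grab_frame, calibration, job_done, observe
rot=lambda a:R.from_euler('xyz',a)
def K(c): 
    f=192/np.tan(np.radians(c['vfov'])/2); return f
def ray(c,uv):
    uv=np.atleast_2d(np.asarray(uv,float)); f=K(c)
    d=np.c_[(uv[:,0]-c['cx'])/f,(uv[:,1]-c['cy'])/f,np.ones(len(uv))]
    d=rot(c['attitude']).apply(d); return np.array(c['eye']),d
def plane(c,uv,p,n):
    e,d=ray(c,uv); return e+d*(((p-e)@n)/(d@n))[:,None]
def proj(c,P):
    q=rot(c['attitude']).inv().apply(np.atleast_2d(P)-c['eye']); return q[:,:2]/q[:,2:]*K(c)+[c['cx'],c['cy']]
def tri(cs,uvs):
    A=0;b=0
    for c,uv in zip(cs,uvs):
        e,d=ray(c,uv); d=d[0]/np.linalg.norm(d[0]); M=np.eye(3)-np.outer(d,d); A=A+M;b=b+M@e
    return np.linalg.solve(A,b)
def frames(yaw,C):
    "rotation of control frame (z out of panel, x up slope)"
    return R.from_euler('z',yaw)*R.from_euler('y',-np.radians(10))
def delta(pos,Rt):
    "shift/turn in tool axes to reach pos, Rt"
    s=observe(); T=rot(s['tool_rot']); dp=T.inv().apply(pos-s['position']); rv=(T.inv()*Rt).as_rotvec()
    print('d',dp.round(4),'rv',rv.round(4)); return dp,rv
```

Run:
```python
from h import *
ct,cs=calibration('top'),calibration('side')
for n in('top','side'):
    im=cv2.imread(f'pics/{n}0.png')
    x,y,w,h=(120,145,145,95) if n=='top' else (190,135,100,90)
    cv2.imwrite(f'pics/{n}c.png',cv2.resize(im[y:y+h,x:x+w],None,fx=4 if n=='top' else 4,fy=4,interpolation=cv2.INTER_CUBIC))
a=cv2.imread('pics/topc.png');b=cv2.imread('pics/sidec.png')
o=np.zeros((a.shape[0],0,3),np.uint8)
W=np.zeros((600,600,3),np.uint8); W[:380,:580]=a; cv2.imwrite('pics/c.png',a)
# panel corner estimate
print(plane(ct,[[133,170],[248,158],[222,183]],np.array([0,0,.083]),np.array([0,0,1.])))
print(plane(ct,[[222,183]],np.array([0,0,.115]),np.array([0,0,1.])), tri([ct,cs],[[222,182],[242,170]]))
```

```text
[[ 0.53055245  0.19374182  0.083     ]
 [ 0.56568219 -0.09914847  0.083     ]
 [ 0.49965577 -0.0344336   0.083     ]]
[[ 0.49321527 -0.03700725  0.115     ]] [ 0.49707544 -0.03646992  0.10940748]
```

View pics/c.png

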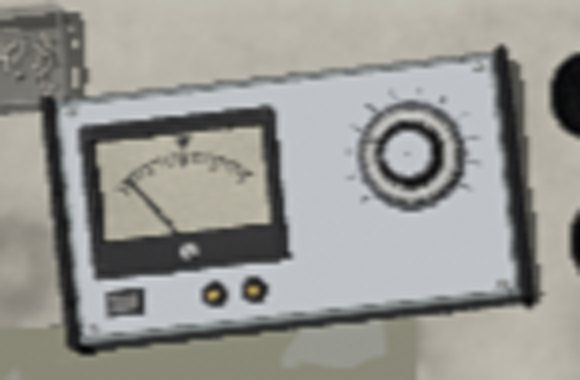

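Add to h.py:
```python
def tool(yaw,phi):
    return frames(yaw,0)*R.from_euler('x',np.pi)*R.from_euler('z',phi)
```

Run:
```python
from h import *
Rc=frames(.119,0); n=Rc.apply([0,0,1])
# phi: tool x along control +y => yaw ~1.69; Rx(pi)*Rz(phi): phi=-pi/2
p=np.array([.497,-.036,.109])+.12*n
delta(p,tool(.119,-np.pi/2)); print(p)
```

```text
d [ 0.4485 -0.4598  0.004 ] rv [-0.1452  0.1231 -1.4142]
[ 0.47630959 -0.03847385  0.22717693]
```

The rows are not in the units I measure in: shifts go in shares of 50 cm and turns go in shares of pi rad. I convert before sending: -0.23 m / 0.5 = -0.46, 0.22 m / 0.5 = 0.44.

Request:
nudge_tcp(
  steps={"plan": [[0.085, 0.44, -0.46, 0, 0, 0, 0], [0.085, 0.44, -0.46, 0, 0, 0, 0], [0.085, 0.44, -0.46, 0, 0, 0, 0], [0.085, 0.44, -0.46, 0, 0, 0, 0], [0.085, 0.44, -0.46, 0, 0, 0, 0]]},
  force=60,
)

```text
clock: 0.72
position: [0.3158, -0.3246, 0.2313]
tool_rot: [3.141, -0.0, 0.272]
force: [1.5, -0.2, 0.5]
grip_width: 0.085
finger_force: 0.0
```

Request:
nudge_tcp(
  steps={"plan": [[0.085, 0.456, -0.46, 0.008, -0.0462, 0.0392, -0.4502], [0.085, 0.456, -0.46, 0.008, -0.0462, 0.0392, -0.4502], [0.085, 0.456, -0.46, 0.008, -0.0462, 0.0392, -0.4502], [0.085, 0.456, -0.46, 0.008, -0.0462, 0.0392, -0.4502], [0.085, 0.456, -0.46, 0.008, -0.0462, 0.0392, -0.4502]]},
)

```text
clock: 1.35
position: [0.4682, -0.0518, 0.2275]
tool_rot: [3.023, -0.028, 1.21]
force: [0.5, -0.8, 0.2]
grip_width: 0.0845
finger_force: 0.0
```

Run:
```python
from h import *
Rc=frames(.119,0); n=Rc.apply([0,0,1])
p=np.array([.497,-.036,.109])+.12*n
delta(p,tool(.119,-np.pi/2)); print(observe()['qpos'].round(3))
```

```text
d [0.0153 0.0028 0.0011] rv [-0.0483  0.0427 -0.479 ]
[ 0.379  0.25  -0.479  2.071  0.207  0.739 -0.589]
```

In the tool's units: 0.0153 m / 0.5 = 0.0306, 0.0028 m / 0.5 = 0.0056, -0.479 rad / 3.1416 = -0.1525.

Request:
nudge_tcp(
  steps={"plan": [[0.085, 0.0306, 0.0056, 0.0022, -0.0154, 0.0136, -0.1525], [0.085, 0.0306, 0.0056, 0.0022, -0.0154, 0.0136, -0.1525], [0.085, 0.0306, 0.0056, 0.0022, -0.0154, 0.0136, -0.1525], [0.085, 0.0306, 0.0056, 0.0022, -0.0154, 0.0136, -0.1525]]},
)

```text
clock: 1.85
position: [0.4755, -0.0408, 0.227]
tool_rot: [2.968, -0.001, 1.683]
force: [-0.8, 0.9, 0.6]
grip_width: 0.0846
finger_force: 0.0
```

Run:
```python
from h import *
import json
print(observe()['qpos'].round(3))
c=calibration('wrist'); im=grab_frame('wrist'); cv2.imwrite('pics/w1.png',im)
print(c, calibration('wrist')['eye'])
json.dump({k:np.asarray(v).tolist() for k,v in c.items()},open('w1.json','w'))
```

```text
[ 0.477  0.252 -0.59   2.09   0.215  0.677 -0.132]
{'vfov': 69.2842745307893, 'cx': 256.2602390643007, 'cy': 191.50477281404687, 'eye': array([0.44378917, 0.02358484, 0.3659645 ]), 'attitude': array([ 2.87017622, -0.173412  ,  0.11099014])} [0.44403716 0.02368592 0.36604841]
```

View pics/w1.png

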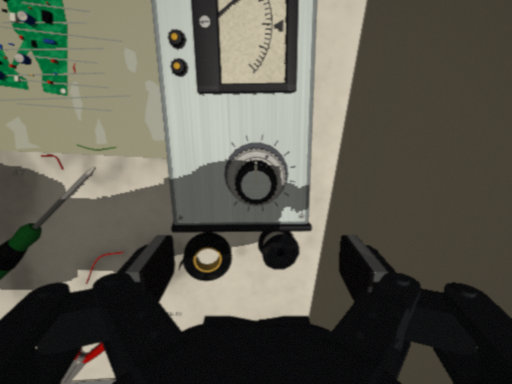

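In the tool's units: 0.095 m / 0.5 = 0.19, 0.055 m / 0.5 = 0.11.

Request:
nudge_tcp(
  steps={"plan": [[0.085, 0.11, 0, -0.06, 0, 0, 0], [0.085, 0.19, 0, -0.06, 0, 0, 0], [0.085, 0.19, 0, -0.06, 0, 0, 0], [0.085, 0.19, 0, -0.06, 0, 0, 0]]},
)

```text
clock: 2.4
position: [0.4599, 0.0529, 0.2566]
tool_rot: [2.968, -0.001, 1.682]
force: [-0.1, 0.2, 0.8]
grip_width: 0.0849
finger_force: 0.0
```

Run:
```python
from h import *
import json
c=calibration('wrist'); im=grab_frame('wrist'); cv2.imwrite('pics/w2.png',im)
json.dump({k:np.asarray(v).tolist() for k,v in c.items()},open('w2.json','w'))
a=cv2.resize(cv2.imread('pics/w1.png')[135:235,160:325],None,fx=4,fy=4,interpolation=cv2.INTER_CUBIC)[:,:400+260]
cv2.imwrite('pics/w1c.png',a)
```

```text
(no output)
```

View pics/w2.png

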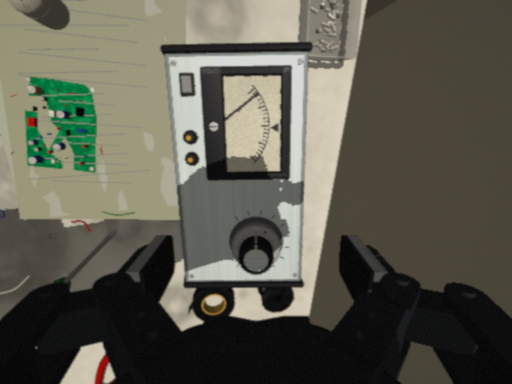

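View pics/w1c.png

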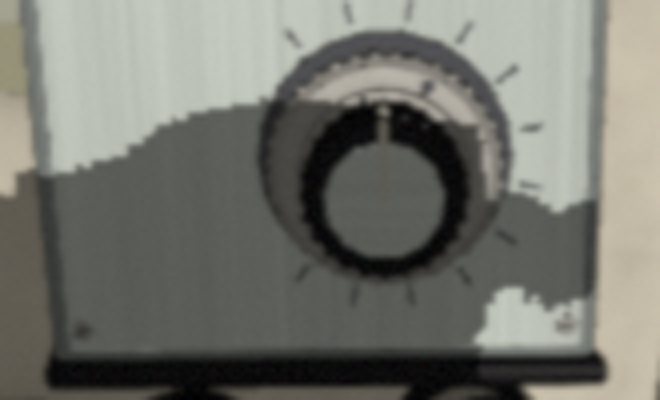

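Run:
```python
from h import *
import json
L=lambda n:{k:(np.array(v) if isinstance(v,list) else v) for k,v in json.load(open(n)).items()}
c1,c2=L('w1.json'),L('w2.json'); ct,cs=calibration('top'),calibration('side')
cor=np.array([[168,53],[308,50],[301,283],[186,284]])
x0=np.array([.48,.05]);yaw=.119
for i in range(10):
    Rc=frames(yaw,0); n=Rc.apply([0,0,1])
    P=plane(c2,cor,np.array([*x0,.0695]),n)
    x0=P.mean(0)[:2]; v=(P[0]-P[3])+(P[1]-P[2]); yaw=np.arctan2(-v[0],v[1])
print('x0',x0,'yaw',yaw,(Rc.inv().apply(P-P.mean(0))*1e3).round(1))
t=np.array([(292,38),(348,12),(408,10),(465,32),(508,73),(531,128),(530,187),(507,238),(465,275),(411,297),(354,297),(302,274)])/4+[160,135]
po=np.array([*x0,.0695])
q=Rc.inv().apply(plane(c1,t,po,n)-po)
A=np.c_[2*q[:,:2],np.ones(len(q))]; s=np.linalg.lstsq(A,(q[:,:2]**2).sum(1),rcond=None)[0]
C=po+Rc.apply([s[0],s[1],0]); print('ctl local',s[:2],'r',np.sqrt(s[2]+s[0]**2+s[1]**2),'C',C)
print('resid',(np.hypot(*(q[:,:2]-s[:2]).T)*1e3).round(1))
top=C+.047*n
print('knob top',top,'tri12',tri([c1,c2],[[256,185],[256.5,260]]),'tri t/s',tri([ct,cs],[[222.2,183],[242,168]]))
for c in(c1,c2,ct,cs): print(proj(c,[C,top]).round(1).tolist())
# meter
zoom=cv2.imread('pics/w2.png')[55:190,190:305]; cv2.imwrite('pics/m2.png',cv2.resize(zoom,None,fx=4.4,fy=4.4,interpolation=cv2.INTER_CUBIC))
```

```text
x0 [0.4749195  0.04431215] yaw 0.11942905674824228 [[ -75.2  141.7   -0. ]
 [  75.2  143.3    0. ]
 [  77.6 -142.3   -0. ]
 [ -77.6 -142.7   -0. ]]
ctl local [ 0.01756528 -0.08111373] r 0.040684604652346856 C [ 0.50175903 -0.03416277  0.07255018]
resid [40.9 40.7 40.6 40.5 40.6 40.7 40.9 41.  40.4 40.7 40.9 40.4]
knob top [ 0.4936557  -0.03513517  0.11883614] tri12 [ 0.49393882 -0.03480534  0.11862874] tri t/s [ 0.49533174 -0.0373464   0.11538884]
[[256.1, 174.7], [256.0, 185.4]]
[[256.1, 241.8], [256.0, 260.4]]
[[222.2, 183.0], [221.1, 182.5]]
[[244.0, 181.6], [240.5, 166.7]]
```

View pics/m2.png

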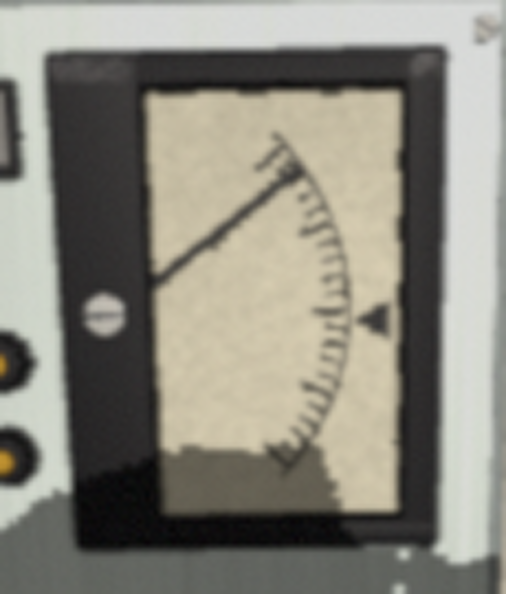

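Add to h.py:
```python
YAW=.1194; C=np.array([.5018,-.0342,.0726]); RC=frames(YAW,0); N=RC.apply([0,0,1])
import json
L=lambda n:{k:(np.array(v) if isinstance(v,list) else v) for k,v in json.load(open(n)).items()}
def loc(c,uv,h): return RC.inv().apply(plane(c,uv,C+h*N,N)-C)[:,:2]*1e3
```

Run:
```python
from h import *
c2=L('w2.json'); Z=lambda p:np.array(p)/4.4+[190,55]-.39
for h in(.006,.010):
    arc=loc(c2,Z([(275,135),(350,315),(345,370),(290,470),(318,190),(343,250)]),h)
    A=np.c_[2*arc,np.ones(len(arc))]; s=np.linalg.lstsq(A,(arc**2).sum(1),rcond=None)[0]
    pv=loc(c2,Z([(105,315)]),h)[0]; p=loc(c2,Z([(157,280),(300,170),(360,319)]),h)
    # angle cw from control +x (up), cw seen from outside = toward -y
    ang=lambda v:np.arctan2(-v[1],v[0])
    print('pivot circ',s[:2],np.sqrt(s[2]+s[0]**2+s[1]**2),'screw',pv)
    for o in(s[:2],pv): print('tip',ang(p[1]-o),np.hypot(*(p[1]-o)),'mk',ang(p[2]-o),np.hypot(*(p[2]-o)),'line',ang(p[1]-p[0]))
# knob approach: tool x = control y rotated; list q
s=observe(); print(s['qpos'].round(3)); delta(C+.06*N, tool(YAW,-np.pi/2))
```

```text
pivot circ [-42.35764464 145.79977167] 58.60617754593447 screw [-46.81699646 146.05220064]
tip -0.6520677605970026 57.59086630164689 mk 0.021327668716697508 60.92698599266235 line -0.6204988943561582
tip -0.6044388134538032 61.05134923980348 mk 0.02373276404976135 65.39089608013208 line -0.6204988943561582
pivot circ [-41.80724472 145.96729205] 57.8773539721203 screw [-46.21114026 146.21658182]
tip -0.6520677605969969 56.87466908909003 mk 0.02132766871669603 60.169300957870895 line -0.6204988943561583
tip -0.604438813453803 60.29211762971794 mk 0.023732764049762253 64.5776980765819 line -0.6204988943561583
[ 0.317  0.186 -0.648  2.084  0.215  0.749 -0.348]
d [-0.0911 -0.0002  0.1266] rv [-0.0015  0.0008 -0.0084]
```

In the tool's units: -0.0911 m / 0.5 = -0.1822, 0.08 m / 0.5 = 0.16, -0.9 rad / 3.1416 = -0.2865.

Request:
nudge_tcp(
  steps={"plan": [[0.085, -0.1, 0, 0.04, 0, 0, -0.0573], [0.085, -0.1822, 0, 0.16, 0, 0, -0.1146], [0.085, -0.1822, 0, 0.16, 0, 0, -0.1719], [0.085, -0.1822, 0, 0.16, 0, 0, -0.2292], [0.085, -0.1822, 0, 0.16, 0, 0, -0.2865]]},
)

```text
clock: 3.08
position: [0.4837, -0.0368, 0.1773]
tool_rot: [3.034, 0.135, 2.579]
force: [-0.6, -0.1, -0.0]
grip_width: 0.085
finger_force: 0.0
```

Request:
nudge_tcp(
  steps={"plan": [[0.085, 0, 0, 0, 0, 0, -0.0573], [0.085, 0, 0, 0, 0, 0, -0.1146], [0.085, 0, 0, 0, 0, 0, -0.1719], [0.085, 0, 0, 0, 0, 0, -0.2196], [0.085, 0, 0, 0, 0, 0, -0.2196]]},
)

```text
clock: 3.7
position: [0.4837, -0.0367, 0.1775]
tool_rot: [-3.14, 0.173, -3.013]
force: [-0.0, -0.6, 0.3]
grip_width: 0.0847
finger_force: 0.0
```

Run:
```python
from h import *
s=observe(); print(s['qpos'].round(3)); delta(C+.025*N, tool(YAW,-np.pi/2-1.59))
```

```text
[ 0.689  0.425 -0.907  2.116  0.572  0.652  1.114]
d [0.0001 0.0003 0.0815] rv [-0.0003 -0.0017 -0.0097]
```

In the tool's units: 0.0815 m / 0.5 = 0.163, 0.05 m / 0.5 = 0.1, -0.01 rad / 3.1416 = -0.0032.

Request:
nudge_tcp(
  steps={"plan": [[0.085, 0, 0, 0.1, 0, 0, -0.0032], [0.085, 0, 0, 0.163, 0, 0, -0.0032], [0.085, 0, 0, 0.163, 0, 0, -0.0032], [0.03, 0, 0, 0.163, 0, 0, -0.0032], [0.03, 0, 0, 0.163, 0, 0, -0.0032]]},
  force=30,
)

```text
clock: 4.32
position: [0.4984, -0.0343, 0.0988]
tool_rot: [-3.137, 0.175, -3.0]
force: [-1.0, 0.7, 0.1]
grip_width: 0.0511
finger_force: 0.0
```

Request:
nudge_tcp(
  steps={"plan": [[0.03, 0, 0, 0, 0, 0, 0], [0.03, 0, 0, 0, 0, 0, 0]]},
)

```text
clock: 4.58
position: [0.4983, -0.0337, 0.0988]
tool_rot: [-3.137, 0.175, -2.999]
force: [-5.8, 2.9, 17.0]
grip_width: 0.04
finger_force: 28.6
```

Run:
```python
from h import *
s=observe(); print(s['force'],s['moment'],s['grip_width']); delta(C+.025*N, tool(YAW,-np.pi/2-1.59))
im=grab_frame('wrist'); cv2.imwrite('pics/g1.png',im)
```

```text
[-5.83693002  2.88273283 16.97413962] [0.55563406 0.89266788 0.07158898] 0.039992191057741135
d [ 0.0012 -0.0009  0.0014] rv [-0.0007  0.0008  0.0032]
```

View pics/g1.png

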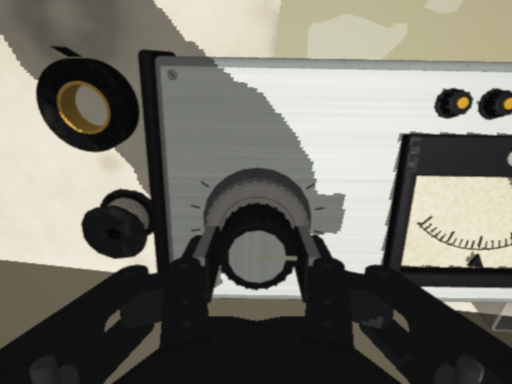

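In the tool's units: -0.0015 m / 0.5 = -0.003.

Request:
nudge_tcp(
  steps={"plan": [[0.03, 0, 0, -0.003, 0, 0, 0], [0.03, 0, 0, -0.003, 0, 0, 0]]},
)

```text
clock: 4.88
position: [0.498, -0.0337, 0.0992]
tool_rot: [-3.138, 0.174, -3.0]
force: [8.1, 4.3, -19.0]
grip_width: 0.0394
finger_force: 37.5
```

Request:
nudge_tcp(
  steps={"plan": [[0.03, 0, 0, -0.002, 0, 0, 0], [0.03, 0, 0, -0.002, 0, 0, 0]]},
)

```text
clock: 5.12
position: [0.4976, -0.0338, 0.0998]
tool_rot: [-3.139, 0.174, -3.0]
force: [10.0, 4.1, -28.5]
grip_width: 0.0395
finger_force: 36.6
```

In the tool's units: 0.0015 m / 0.5 = 0.003, 0.4 rad / 3.1416 = 0.1273.

Request:
nudge_tcp(
  steps={"plan": [[0.03, 0, 0, 0.003, 0, 0, 0], [0.03, 0, 0, 0.003, 0, 0, 0.0318], [0.03, 0, 0, 0.003, 0, 0, 0.0796], [0.03, 0, 0, 0.003, 0, 0, 0.1273], [0.03, 0, 0, 0.003, 0, 0, 0.1273]]},
)

```text
clock: 5.75
position: [0.4978, -0.0342, 0.0994]
tool_rot: [3.078, 0.162, 2.876]
force: [-3.5, 0.0, 9.7]
grip_width: 0.0399
finger_force: 40.4
```

Run:
```python
from h import *
s=observe(); print(s['force'],s['moment'],s['qpos'].round(3)); delta(C+.0265*N, tool(YAW,-np.pi/2))
im=grab_frame('wrist'); cv2.imwrite('pics/g2.png',im)
```

```text
[-3.48832366  0.01544148  9.69294683] [-0.12044616  0.780318   -0.04179216] [ 0.451  0.532 -0.633  2.154  0.718  0.466  0.589]
d [ 0.0005 -0.0008  0.0006] rv [-9.0000e-04  1.1000e-03  1.1907e+00]
```

View pics/g2.png

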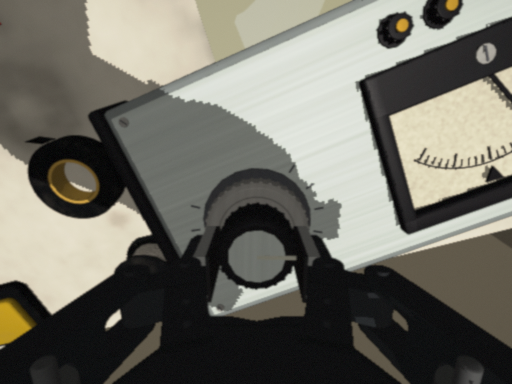

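In the tool's units: 0.75 rad / 3.1416 = 0.2387.

Request:
nudge_tcp(
  steps={"plan": [[0.03, 0, 0, 0, 0, 0, 0.0477], [0.03, 0, 0, 0, 0, 0, 0.0955], [0.03, 0, 0, 0, 0, 0, 0.1432], [0.03, 0, 0, 0, 0, 0, 0.191], [0.03, 0, 0, 0, 0, 0, 0.2387]]},
)

```text
clock: 6.42
position: [0.4972, -0.0348, 0.0993]
tool_rot: [2.985, 0.075, 2.122]
force: [-8.3, -2.7, 11.8]
grip_width: 0.0395
finger_force: 40.8
```

Request:
nudge_tcp(
  steps={"plan": [[0.03, 0, 0, 0, 0, 0, 0.0477], [0.03, 0, 0, 0, 0, 0, 0.0955], [0.03, 0, 0, 0, 0, 0, 0.1432], [0.03, 0, 0, 0, 0, 0, 0.1432]]},
)

```text
clock: 6.92
position: [0.4967, -0.0348, 0.0991]
tool_rot: [2.969, 0.0, 1.68]
force: [-10.5, -4.8, 15.3]
grip_width: 0.0395
finger_force: 41.1
```

Add to h.py:
```python
def meter(c,im,piv=(-46.5,146.1),h=.008):
    g=cv2.cvtColor(im,cv2.COLOR_BGR2GRAY).astype(np.float32)
    th=np.arange(-.9,.9,.004)
    def prof(r):
        rr,tt=np.meshgrid(r,th); X=np.stack([piv[0]+rr*np.cos(tt),piv[1]-rr*np.sin(tt),0*rr+h*1e3],-1).reshape(-1,3)/1e3
        uv=proj(c,RC.apply(X)+C).astype(np.float32).reshape(*rr.shape,2)
        d=cv2.remap(g,uv[...,0],uv[...,1],cv2.INTER_LINEAR).mean(1); d=cv2.medianBlur(d[:,None].astype(np.float32),5)[:,0]
        b=np.array([np.median(d[max(0,i-40):i+41]) for i in range(len(d))]); return np.clip(b-d,0,None)
    out=[]
    for r in (np.arange(24,36,1.),np.arange(36,47,1.),np.arange(64.5,68,.5)):
        w=prof(r); i=w.argmax(); s=slice(max(0,i-15),i+16); ww=w[s]*(w[s]>.3*w[i]); out.append((round(float((th[s]*ww).sum()/ww.sum()),4),round(float(w[i]),1)))
    return out
```

Run:
```python
from h import *
print(meter(L('w2.json'),cv2.imread('pics/w2.png')))
s=observe(); print(s['force'],s['moment'],s['qpos'].round(3)); delta(C+.0265*N, tool(YAW,-np.pi/2))
```

```text
[(-0.5855, 87.0), (-0.5986, 101.0), (0.0245, 102.6)]
[-10.48648736  -4.81443954  15.2594887 ] [-0.77804237  2.11218981 -0.16726021] [ 0.218  0.482 -0.328  2.166  0.404  0.369 -0.32 ]
d [0.     0.0004 0.0005] rv [-0.0024  0.0019 -0.01  ]
```

In the tool's units: -0.15 m / 0.5 = -0.3, -0.11 m / 0.5 = -0.22.

Request:
nudge_tcp(
  steps={"plan": [[0.085, 0, 0, 0, 0, 0, 0], [0.085, 0, 0, 0, 0, 0, 0], [0.085, 0, 0, -0.1, 0, 0, 0], [0.085, 0, 0, -0.22, 0, 0, 0], [0.085, 0.1, 0, -0.3, 0, 0, 0]]},
)

```text
clock: 7.55
position: [0.4669, 0.0091, 0.2478]
tool_rot: [2.966, -0.0, 1.677]
force: [1.5, 0.4, 0.8]
grip_width: 0.0851
finger_force: 0.0
```

Request:
nudge_tcp(
  steps={"plan": [[0.085, 0.1, 0, -0.02, 0, 0, 0], [0.085, 0.1, 0, -0.02, 0, 0, 0], [0.085, 0.1, 0, -0.02, 0, 0, 0]]},
)

```text
clock: 7.92
position: [0.4593, 0.0607, 0.2553]
tool_rot: [2.968, -0.0, 1.684]
force: [0.1, -0.5, 0.3]
grip_width: 0.0853
finger_force: 0.0
```

Create look.py:
```python
from h import *
import sys
n=sys.argv[1]
c=calibration('wrist'); im=grab_frame('wrist'); cv2.imwrite(f'pics/{n}.png',im)
json.dump({k:np.asarray(v).tolist() for k,v in c.items()},open(f'{n}.json','w'))
print('clock',observe()['clock'],meter(c,im),meter(c,im,(-43,146.1)))
```

```bash
python3 look.py w3; python3 look.py w4
```

```text
clock 7.975 [(-0.0055, 100.1), (-0.0017, 111.7), (0.0204, 106.0)] [(-0.0037, 101.8), (-0.0006, 109.1), (0.0209, 127.1)]
clock 8.025 [(-0.0023, 93.5), (0.0023, 101.5), (0.0232, 103.3)] [(0.0004, 95.8), (0.0009, 96.3), (0.0237, 125.1)]
```

Run:
```python
from h import *
for n in('w3','w4'):
    c=L(n+'.json');im=cv2.imread(f'pics/{n}.png')
    for h in(.004,.007,.011): print(n,h,meter(c,im,(-44.5,146.1),h))
delta(C+.027*N, tool(YAW,-np.pi/2))
```

```text
w3 0.004 [(0.0042, 101.3), (0.0056, 111.4), (0.0268, 128.7)]
w3 0.007 [(-0.0022, 101.9), (0.0003, 111.6), (0.0225, 130.7)]
w3 0.011 [(-0.0116, 103.2), (-0.0059, 111.2), (0.0184, 131.7)]
w4 0.004 [(0.008, 94.2), (0.0081, 99.0), (0.0294, 128.0)]
w4 0.007 [(0.0016, 96.3), (0.0037, 97.2), (0.0269, 128.9)]
w4 0.011 [(-0.0069, 95.7), (-0.0033, 98.8), (0.0228, 131.0)]
d [-9.87e-02 -1.00e-04  1.58e-01] rv [-0.0017  0.0007 -0.0076]
```

In the tool's units: 0.158 m / 0.5 = 0.316, 0.02 m / 0.5 = 0.04.

Request:
nudge_tcp(
  steps={"plan": [[0.085, -0.1, 0, 0.04, 0, 0, 0], [0.085, -0.1974, 0, 0.12, 0, 0, 0], [0.085, -0.1974, 0, 0.22, 0, 0, 0], [0.085, -0.1974, 0, 0.316, 0, 0, 0], [0.085, -0.1974, 0, 0.316, 0, 0, 0]]},
)

```text
clock: 8.65
position: [0.4958, -0.0341, 0.0969]
tool_rot: [2.974, -0.002, 1.684]
force: [-0.5, -0.9, 0.5]
grip_width: 0.0849
finger_force: 0.0
```

Request:
nudge_tcp(
  steps={"plan": [[0.03, 0, 0, 0, 0, 0, 0], [0.03, 0, 0, 0, 0, 0, 0], [0.03, 0, 0, 0, 0, 0, 0], [0.03, 0, 0, -0.0014, 0, 0, 0], [0.03, 0, 0, -0.0014, 0, 0, 0]]},
  force=30,
)

```text
clock: 9.28
position: [0.4968, -0.0345, 0.101]
tool_rot: [2.968, 0.0, 1.683]
force: [-9.2, -1.5, 7.7]
grip_width: 0.0399
finger_force: 32.7
```

Request:
nudge_tcp(
  steps={"plan": [[0.03, 0, 0, 0, 0, 0, 0.0095], [0.03, 0, 0, 0, 0, 0, 0.0191], [0.03, 0, 0, 0, 0, 0, 0.0191], [0.03, 0, 0, 0, 0, 0, 0.0191]]},
)

```text
clock: 9.78
position: [0.4967, -0.0345, 0.101]
tool_rot: [2.969, -0.01, 1.624]
force: [-9.9, -0.8, 7.9]
grip_width: 0.0397
finger_force: 32.9
```

In the tool's units: -0.15 m / 0.5 = -0.3, -0.11 m / 0.5 = -0.22.

Request:
nudge_tcp(
  steps={"plan": [[0.085, 0, 0, 0, 0, 0, 0], [0.085, 0, 0, 0, 0, 0, 0], [0.085, 0, 0, -0.1, 0, 0, 0], [0.085, 0, 0, -0.22, 0, 0, 0], [0.085, 0.1, 0, -0.3, 0, 0, 0]]},
)

```text
clock: 10.4
position: [0.4695, 0.0094, 0.2502]
tool_rot: [2.966, -0.011, 1.618]
force: [0.8, 1.3, 1.4]
grip_width: 0.0851
finger_force: 0.0
```

Request:
nudge_tcp(
  steps={"plan": [[0.085, 0.1, 0, -0.02, 0, 0, -0.0191], [0.085, 0.1, 0, -0.02, 0, 0, -0.0191], [0.085, 0.1, 0, -0.02, 0, 0, -0.0191], [0.085, 0.1, 0, -0.02, 0, 0, -0.0191]]},
)

```text
clock: 10.9
position: [0.4648, 0.0607, 0.2577]
tool_rot: [2.969, -0.001, 1.682]
force: [0.1, -0.1, -0.3]
grip_width: 0.0848
finger_force: 0.0
```

```bash
python3 look.py w5; python3 look.py w6
```

```text
clock 10.95 [(0.0159, 97.3), (0.0189, 111.1), (0.0232, 100.0)] [(0.0181, 96.9), (0.0238, 115.4), (0.0245, 127.0)]
clock 11.0 [(0.0158, 98.3), (0.0184, 110.0), (0.0229, 98.4)] [(0.0171, 95.6), (0.0232, 113.7), (0.0253, 127.4)]
```

In the tool's units: -0.0987 m / 0.5 = -0.1974, 0.07 m / 0.5 = 0.14, -0.9 rad / 3.1416 = -0.2865.

Request:
nudge_tcp(
  steps={"plan": [[0.085, -0.1, 0, 0.04, 0, 0, -0.0573], [0.085, -0.1974, 0, 0.12, 0, 0, -0.1146], [0.085, -0.1974, 0, 0.14, 0, 0, -0.1719], [0.085, -0.1974, 0, 0.14, 0, 0, -0.2292], [0.085, -0.1974, 0, 0.14, 0, 0, -0.2865]]},
)

```text
clock: 11.62
position: [0.4878, -0.0357, 0.1886]
tool_rot: [3.033, 0.135, 2.581]
force: [0.5, -0.9, -0.8]
grip_width: 0.0847
finger_force: 0.0
```

Request:
nudge_tcp(
  steps={"plan": [[0.085, 0, 0, 0, 0, 0, -0.0573], [0.085, 0, 0, 0, 0, 0, -0.1146], [0.085, 0, 0, 0, 0, 0, -0.1719], [0.085, 0, 0, 0, 0, 0, -0.2292], [0.085, 0, 0, 0, 0, 0, -0.2865]]},
)

```text
clock: 12.25
position: [0.4879, -0.0356, 0.1888]
tool_rot: [-3.102, 0.169, -2.791]
force: [-0.8, -0.1, 0.6]
grip_width: 0.085
finger_force: 0.0
```

Request:
nudge_tcp(
  steps={"plan": [[0.085, 0, 0, 0, 0, 0, -0.0573], [0.085, 0, 0, 0, 0, 0, -0.1146], [0.085, 0, 0, 0, 0, 0, -0.1719], [0.085, 0, 0, 0, 0, 0, -0.2228], [0.085, 0, 0, 0, 0, 0, -0.2228]]},
)

```text
clock: 12.88
position: [0.4878, -0.0356, 0.1887]
tool_rot: [-3.003, 0.105, -2.094]
force: [0.2, -0.3, -0.1]
grip_width: 0.0851
finger_force: 0.0
```

Run:
```python
from h import *
s=observe(); print(s['qpos'].round(3)); delta(C-.001*N, tool(YAW,-np.pi/2-2.5))
```

```text
[ 0.811  0.476 -1.084  2.092  0.663  0.74   1.942]
d [0.004  0.0047 0.1178] rv [ 0.0013 -0.0007 -0.0084]
```

In the tool's units: 0.1178 m / 0.5 = 0.2356, 0.06 m / 0.5 = 0.12, -0.01 rad / 3.1416 = -0.0032.

Request:
nudge_tcp(
  steps={"plan": [[0.085, 0.008, 0.0094, 0.04, 0, 0, -0.0032], [0.085, 0.008, 0.0094, 0.12, 0, 0, -0.0032], [0.085, 0.008, 0.0094, 0.2, 0, 0, -0.0032], [0.085, 0.008, 0.0094, 0.2356, 0, 0, -0.0032], [0.085, 0.008, 0.0094, 0.2356, 0, 0, -0.0032]]},
)

```text
clock: 13.5
position: [0.5016, -0.0336, 0.071]
tool_rot: [-3.004, 0.102, -2.085]
force: [-1.1, -0.9, -0.4]
grip_width: 0.0852
finger_force: 0.0
```

Run:
```python
from h import *
s=observe(); print(s['force'],s['moment'],s['qpos'].round(3)); delta(C-.001*N, tool(YAW,-np.pi/2-2.5))
```

```text
[-1.06064148 -0.91014542 -0.43563215] [0.00893525 0.20820234 0.04193842] [ 0.577  0.655 -0.816  2.15   1.003  0.546  1.651]
d [ 0.0003 -0.0007 -0.0005] rv [ 0.0024 -0.0016  0.0006]
```

Request:
nudge_tcp(
  steps={"plan": [[0.05, 0, 0, 0, 0, 0, 0], [0.05, 0, 0, 0, 0, 0, 0], [0.05, 0, 0, 0, 0, 0, 0]]},
  force=50,
)

```text
clock: 13.88
position: [0.5012, -0.0333, 0.0729]
tool_rot: [-3.002, 0.103, -2.083]
force: [-15.3, 5.2, 20.9]
grip_width: 0.0604
finger_force: 48.6Traceback (most recent call last):
```

Create st.py:
```python
from h import *
s=observe(); T=rot(s['tool_rot']); phi=(tool(YAW,-np.pi/2-2.5).inv()*T).as_rotvec()[2]
print('F tool',T.inv().apply(s['force']).round(1),'M tool',T.inv().apply(s['moment']).round(3),'turn',round(phi,4),'h',round((s['position']-C)@N*1e3,2),'lat',T.inv().apply(s['position']-C)[:2].round(4),'q7',s['qpos'][6].round(2),'w',s['grip_width'].round(4),s['clock'])
```

```bash
python3 st.py
```

```text
  File "st.py", line 3, in <module>
    print('F tool',T.inv().apply(s['force']).round(1),'M tool',T.inv().apply(s['moment']).round(3),'turn',round(phi,4),'h',round((s['position']-C)@N*1e3,2),'lat',T.inv().apply(s['position']-C)[:2].round(4),'q7',s['qpos'][6].round(2),'w',s['grip_width'].round(4),s['clock'])
                                                                                                                                                                                                                                             ^^^^^^^^^^^^^^^^^^^^^
AttributeError: 'float' object has no attribute 'round'
```

In the tool's units: -0.0004 m / 0.5 = -0.0008, -0.0003 m / 0.5 = -0.0006, 0.3 rad / 3.1416 = 0.0955.

```bash
sed -i "s/s\['grip_width'\].round(4)/s['grip_width']/" st.py; python3 st.py
```

```text
F tool [  0.8  12.8 -23.1] M tool [-3.22   0.335  0.049] turn -0.003 h 0.41 lat [-0.0006  0.0009] q7 1.65 w 0.06035080808303171 13.875
```

Request:
nudge_tcp(
  steps={"plan": [[0.05, 0, 0, -0.0008, 0, 0, 0.0255], [0.05, 0, 0, -0.0006, 0, 0, 0.0509], [0.05, 0, 0, -0.0004, 0, 0, 0.0764], [0.05, 0, 0, 0, 0, 0, 0.0955], [0.05, 0, 0, 0, 0, 0, 0.0955]]},
)

```text
clock: 14.5
position: [0.5012, -0.0332, 0.0726]
tool_rot: [-3.039, 0.139, -2.384]
force: [-11.1, 5.3, 8.3]
grip_width: 0.0602
finger_force: 52.1
```

```bash
python3 st.py
```

```text
F tool [ 3.2 10.5 -9.9] M tool [-2.789  0.765  0.093] turn 0.298 h 0.11 lat [-0.0002  0.0011] q7 1.39 w 0.06019292638064735 14.5
```

In the tool's units: 0.0005 m / 0.5 = 0.001, 0.0004 m / 0.5 = 0.0008, 0.2 rad / 3.1416 = 0.0637.

Request:
nudge_tcp(
  steps={"plan": [[0.05, 0, 0.001, 0.0002, 0, 0, 0.0191], [0.05, 0, 0.001, 0.0004, 0, 0, 0.0382], [0.05, 0, 0.001, 0.0006, 0, 0, 0.0573], [0.05, 0, 0.001, 0.0008, 0, 0, 0.0637], [0.05, 0, 0.001, 0.0008, 0, 0, 0.0637]]},
)

```text
clock: 15.12
position: [0.5012, -0.0332, 0.0723]
tool_rot: [-3.068, 0.157, -2.585]
force: [-8.5, 3.5, 8.7]
grip_width: 0.06
finger_force: 52.1
```

```bash
python3 st.py
```

```text
F tool [  4.    6.7 -10. ] M tool [-1.981  1.075  0.023] turn 0.4976 h -0.26 lat [-0.      0.0012] q7 1.22 w 0.0599500556787074 15.125
```

Request:
nudge_tcp(
  steps={"plan": [[0.05, 0, 0, 0.0002, 0, 0, 0.0191], [0.05, 0, 0, 0.0004, 0, 0, 0.0382], [0.05, 0, 0, 0.0006, 0, 0, 0.0573], [0.05, 0, 0, 0.0008, 0, 0, 0.0637], [0.05, 0, 0, 0.0008, 0, 0, 0.0637]]},
)

```text
clock: 15.75
position: [0.5014, -0.0331, 0.0719]
tool_rot: [-3.101, 0.169, -2.787]
force: [-9.0, 3.9, 8.6]
grip_width: 0.0603
finger_force: 52.1
```

```bash
python3 st.py
```

```text
F tool [  5.5   6.3 -10. ] M tool [-1.837  1.379  0.083] turn 0.6976 h -0.66 lat [0.0001 0.0012] q7 1.05 w 0.06034881669336363 15.75
```

In the tool's units: 0.0004 m / 0.5 = 0.0008, 0.0003 m / 0.5 = 0.0006, 0.2 rad / 3.1416 = 0.0637.

```bash
sed -i "s/,s\['clock'\])/,s['clock'],'e7',s['joint_efforts'][6])/" st.py
```

Request:
nudge_tcp(
  steps={"plan": [[0.05, 0.0004, 0.0006, 0.0002, 0, 0, 0.0191], [0.05, 0.0004, 0.0006, 0.0004, 0, 0, 0.0382], [0.05, 0.0004, 0.0006, 0.0006, 0, 0, 0.0573], [0.05, 0.0004, 0.0006, 0.0008, 0, 0, 0.0637], [0.05, 0.0004, 0.0006, 0.0008, 0, 0, 0.0637]]},
)

```text
clock: 16.38
position: [0.5014, -0.033, 0.0715]
tool_rot: [-3.136, 0.174, -2.99]
force: [-6.2, 3.2, 7.0]
grip_width: 0.06
finger_force: 52.3
```

```bash
python3 st.py
```

```text
F tool [ 4.4  4.  -7.9] M tool [-1.169  1.293  0.081] turn 0.8978 h -1.03 lat [0.0004 0.0013] q7 0.88 w 0.059966265008008765 16.375 e7 -0.2037357073277235
```

Request:
nudge_tcp(
  steps={"plan": [[0.05, 0, 0, 0.0002, 0, 0, 0.0191], [0.05, 0, 0, 0.0004, 0, 0, 0.0382], [0.05, 0, 0, 0.0006, 0, 0, 0.0573], [0.05, 0, 0, 0.0008, 0, 0, 0.0637], [0.05, 0, 0, 0.0008, 0, 0, 0.0637]]},
)

```text
clock: 17.0
position: [0.5014, -0.033, 0.0712]
tool_rot: [3.113, 0.172, 3.09]
force: [-9.5, 2.1, 10.4]
grip_width: 0.0603
finger_force: 52.7
```

```bash
python3 st.py
```

```text
F tool [  7.7   2.  -11.9] M tool [-1.006  1.688  0.048] turn 1.0976 h -1.32 lat [0.0007 0.0012] q7 0.72 w 0.06025563512626693 17.0 e7 -0.24208953604102135
```

The rows are not in the units I measure in: shifts go in shares of 50 cm and turns go in shares of pi rad. I convert before sending: 0.0004 m / 0.5 = 0.0008, 0.0003 m / 0.5 = 0.0006, 0.2 rad / 3.1416 = 0.0637.

Request:
nudge_tcp(
  steps={"plan": [[0.05, 0.0006, 0.0002, 0.0002, 0, 0, 0.0191], [0.05, 0.0006, 0.0002, 0.0004, 0, 0, 0.0382], [0.05, 0.0006, 0.0002, 0.0006, 0, 0, 0.0573], [0.05, 0.0006, 0.0002, 0.0008, 0, 0, 0.0637], [0.05, 0.0006, 0.0002, 0.0008, 0, 0, 0.0637]]},
)

```text
clock: 17.62
position: [0.5015, -0.0329, 0.071]
tool_rot: [3.079, 0.163, 2.887]
force: [-9.4, 1.2, 14.8]
grip_width: 0.0602
finger_force: 53.1
```

```bash
python3 st.py
```

```text
F tool [  6.9  -0.2 -16.2] M tool [-0.702  1.574 -0.061] turn 1.2976 h -1.55 lat [0.0008 0.0011] q7 0.56 w 0.06023603897787827 17.625 e7 -0.3100834507495165
```

Request:
nudge_tcp(
  steps={"plan": [[0.05, 0, 0, 0.0002, 0, 0, 0.0191], [0.05, 0, 0, 0.0004, 0, 0, 0.0382], [0.05, 0, 0, 0.0006, 0, 0, 0.0573], [0.05, 0, 0, 0.0006, 0, 0, 0.0637], [0.05, 0, 0, 0.0006, 0, 0, 0.0637]]},
)

```text
clock: 18.25
position: [0.5016, -0.0329, 0.0708]
tool_rot: [3.047, 0.148, 2.686]
force: [-11.2, 1.3, 18.5]
grip_width: 0.0604
finger_force: 53.4
```

```bash
python3 st.py
```

```text
F tool [  7.8  -1.9 -20.1] M tool [-0.227  1.739 -0.178] turn 1.4974 h -1.73 lat [0.001  0.0009] q7 0.41 w 0.060410454667236727 18.25 e7 -0.42280026711523533
```

In the tool's units: 0.0003 m / 0.5 = 0.0006, -0.0002 m / 0.5 = -0.0004, 0.2 rad / 3.1416 = 0.0637.

Request:
nudge_tcp(
  steps={"plan": [[0.05, 0.0004, 0, -0.0004, 0, 0, 0.0191], [0.05, 0.0006, 0, -0.0004, 0, 0, 0.0382], [0.05, 0.0006, 0, -0.0004, 0, 0, 0.0573], [0.05, 0.0006, 0, -0.0004, 0, 0, 0.0637], [0.05, 0.0006, 0, -0.0004, 0, 0, 0.0637]]},
)

```text
clock: 18.88
position: [0.5016, -0.0329, 0.0708]
tool_rot: [3.02, 0.126, 2.485]
force: [-4.7, 1.5, 8.1]
grip_width: 0.06
finger_force: 52.4
```

```bash
python3 st.py
```

```text
F tool [ 3.6 -0.7 -8.8] M tool [-0.157  0.881 -0.341] turn 1.6975 h -1.76 lat [0.0012 0.0007] q7 0.26 w 0.06002155403988271 18.875 e7 -0.507617499679327
```

Request:
nudge_tcp(
  steps={"plan": [[0.05, 0, 0, 0, 0, 0, 0.0191], [0.05, 0, 0, 0.0002, 0, 0, 0.0382], [0.05, 0, 0, 0.0002, 0, 0, 0.0573], [0.05, 0, 0, 0.0002, 0, 0, 0.0637], [0.05, 0, 0, 0.0002, 0, 0, 0.0637]]},
)

```text
clock: 19.5
position: [0.5017, -0.0329, 0.0707]
tool_rot: [2.997, 0.099, 2.286]
force: [-5.1, 0.3, 6.5]
grip_width: 0.0597
finger_force: 52.3
```

```bash
python3 st.py
```

```text
F tool [ 2.9 -2.6 -7.3] M tool [-0.052  0.687 -0.487] turn 1.8973 h -1.9 lat [0.0013 0.0005] q7 0.12 w 0.0597324162411313 19.5 e7 -0.6819292902946472
```

In the tool's units: -0.11 m / 0.5 = -0.22, -0.05 m / 0.5 = -0.1.

Request:
nudge_tcp(
  steps={"plan": [[0.085, 0, 0, 0, 0, 0, 0], [0.085, 0, 0, 0, 0, 0, 0], [0.085, 0, 0, 0, 0, 0, 0], [0.085, 0, 0, -0.1, 0, 0, 0], [0.085, 0, 0, -0.22, 0, 0, 0]]},
)

```text
clock: 20.12
position: [0.4816, -0.0347, 0.1785]
tool_rot: [3.0, 0.096, 2.288]
force: [1.1, -2.1, 0.9]
grip_width: 0.0849
finger_force: 0.0
```

```bash
python3 st.py
```

Run:
```python
from h import *
delta(C+.093*N*0+RC.apply([-.002,.1,.19]), tool(YAW,-np.pi/2))
```

```text
F tool [-2.4 -0.4 -0.7] M tool [ 0.211  0.044 -0.009] turn 1.8958 h 107.79 lat [ 0.0027 -0.0004] q7 0.33 w 0.08494389954115215 20.125 e7 -3.647793084383011
d [ 0.0813  0.0551 -0.0821] rv [-0.003  -0.0018  0.6042]
```

In the tool's units: -0.0821 m / 0.5 = -0.1642, -0.04 m / 0.5 = -0.08, 0.604 rad / 3.1416 = 0.1923.

Request:
nudge_tcp(
  steps={"plan": [[0.085, 0.08, 0.054, -0.08, 0, 0, 0.0477], [0.085, 0.1626, 0.1102, -0.1642, 0, 0, 0.0955], [0.085, 0.1626, 0.1102, -0.1642, 0, 0, 0.1432], [0.085, 0.1626, 0.1102, -0.1642, 0, 0, 0.1923], [0.085, 0.1626, 0.1102, -0.1642, 0, 0, 0.1923]]},
)

```text
clock: 20.75
position: [0.4559, 0.0607, 0.2587]
tool_rot: [2.968, 0.001, 1.691]
force: [-0.1, 0.0, -0.2]
grip_width: 0.0849
finger_force: 0.0
```

Request:
nudge_tcp(
  steps={"plan": [[0.085, 0, 0, 0, 0, 0, 0], [0.085, 0, 0, 0, 0, 0, 0]]},
)

```text
clock: 21.0
position: [0.4559, 0.0605, 0.2585]
tool_rot: [2.968, 0.001, 1.692]
force: [0.4, 0.5, -0.3]
grip_width: 0.085
finger_force: 0.0
```

```bash
python3 look.py w7; python3 look.py w8
```

Run:
```python
import cv2,numpy as np
a=cv2.imread('pics/w8.png')[50:190,190:310];b=cv2.imread('pics/w8.png')[190:300,180:320]
a=cv2.resize(a,None,fx=4,fy=4,interpolation=cv2.INTER_CUBIC);b=cv2.resize(b,(320,251),interpolation=cv2.INTER_CUBIC)
t=cv2.imread('pics/w2.png')[190:300,180:320]; t=cv2.resize(t,(320,251),interpolation=cv2.INTER_CUBIC)
o=np.zeros((560,800,3),np.uint8); o[:,:480]=a; o[:251,480:]=b; o[280:531,480:]=t; cv2.imwrite('pics/final.png',o)
```

```text
clock 21.05 [(0.0127, 82.8), (0.0232, 110.7), (0.0232, 108.3)] [(0.0192, 82.4), (0.0257, 115.2), (0.0203, 125.8)]
clock 21.1 [(0.0121, 83.4), (0.0233, 110.6), (0.0235, 107.1)] [(0.0183, 82.4), (0.0259, 115.7), (0.0204, 125.8)]
```

View pics/final.png

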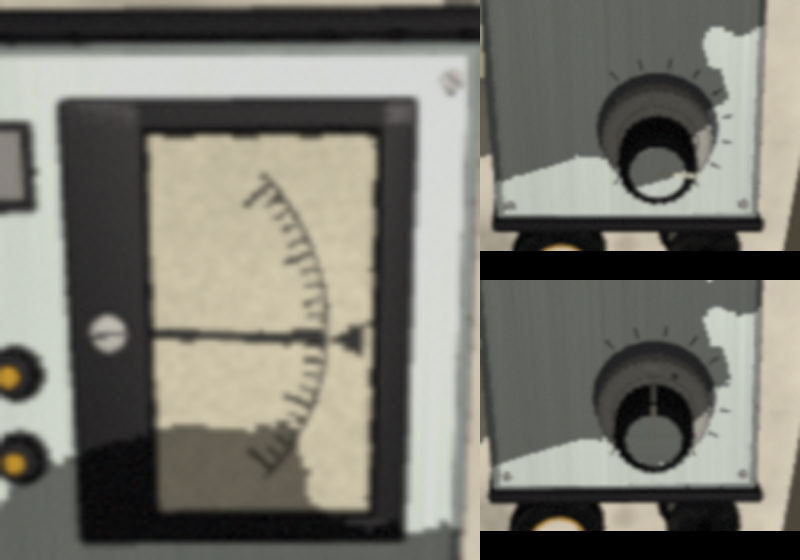

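The picture shows the needle running from (155,332) to about (320,339), straight at the marker's tip near (335,339). The knob's pointer has turned from straight up to the right. The ring was screwed down about 1.9 rad. The tape and solder spool beside the source are still in place, so I'm handing in.

```bash
python3 -c "
from workcell import bot, grab_frame, calibration, job_done, observe
print(job_done())"
```

```text
the job is handed in; nothing more can be done
None
```

The job is handed in at about 21 s: the needle points at the marker to within about 0.005 rad, the ring is screwed down to an estimated 60–80 N (judged from wrist torque), and the setting did not shift measurably while tightening.

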